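Free the locked stay and put the sample drawer away

ROBOT

A 7-joint arm with a two-finger parallel gripper is mounted at the origin on the work surface. World frame = base frame: x ahead of the robot, y to its left, z up, the work surface at z = 0. Lengths are in m, angles in rad, forces in N, time in s.
With the tool pointing down it reaches from about 0.425 to 0.925 m from the base axis. Payload 6.8 kg.
Tool frame: the origin (TCP) lies midway between the tips of the shut fingers; the grasp point (between the pads) lies 19 mm behind it; z points along the fingers, y is the direction in which the jaws open and shut (so a half turn about z gives the same grasp; the last joint's range is limited). The gripper opens to 85 mm and grips with 20 to 120 N. Pads are 22 mm wide; open, the fingers measure 114 mm over their backs; the gripper's body (76 mm by 85 mm) begins 54 mm behind the grasp point. The pads swing forward as they close: fully open they stand 13 mm farther back than shut.
Start: joints at [1.1, 0.477, 0.022, 1.555, -0.011, 1.109, -0.083], TCP at [0.24, -0.631, 0.231] pointing down, gripper open.
Joint ranges: [-2.96, 2.96], [-0.34, 2.1], [-1.41, 1.46], [0.24, 2.44], [-1.37, 4.51], [0.17, 1.92], [-2.96, 2.96]. Speed limits (rad/s): [2.39, 2.39, 3.14, 3.14, 3.14, 3.14, 3.14].

INTERFACE

Orientations are given as a rotation vector (axis times angle).
In Python, from bench import r gives the robot as it stands. The module is installed in compiled form; this text tells all that it offers.
- The arm moves only by the tool apply_moves, never from a script. Its argument "plan" is a list that holds one entry, the list of rows, each a list of 7 numbers: the turn, a rotation vector about the tool's x, y, z scaled (see below), then the shift along the tool's x, y, z scaled (see below), then the closure, from -1 (fully open) to 1 (shut). In form: [[[wx, wy, wz, tx, ty, tz, grip], ...]]. A call has 1 to 12 rows; each row is the pose to reach, as a shift and turn from the pose commanded when the call began, along the tool's axes at that moment, turning the shorter way round; what a row does not reach only later rows make up. The controller multiplies each number of a shift by 0.4 m and each number of a turn by 180 degrees. A row lasts 1/12 s, in which the tool goes at most 41.7 mm and 7.16 degrees, less where a joint would pass 70% of its speed; a pose out of reach is approached as far as the arm can. A call with a number of a shift or a turn outside -1 to 1 is refused whole. A call with a gripper value outside its range is refused whole. The fingers move at their own pace and stop on an object; "force" is the grip in N (left out, the last holds). Time passes only in rows, so rows that repeat a pose let the fingers close. It gives the time, the measured TCP pose, the force and the opening at its end, in the units of the state.
- r.get_obs(): the state, without advancing time (a new reading comes with each control period).
- r.grab_frame(name): name is "side" or "top" or "wrist"; returns a dict with "pixels" (480x640x3 uint8, blue, green, red), "fx", "fy", "cx", "cy" (pixels), "pose" (4x4, takes a point from camera to world coordinates). Camera axes: x right, y up, looking along -z (the intrinsics and any distortion apply to the point x, -y, -z); pixel columns grow to the right and rows downward; lengths in m; the calibration is good to about 2 mm. The wrist camera is an equidistant fisheye: a pixel r from the principal point sees the ray r / f radians off the axis. A picture is of the moment at which its call begins. There is no depth.
- r.hand_in(): hands the job in, once; it reports no verdict.
The state is a dict: "clock": time; "joints": joint angles; "qvel": joint speeds; "tau": joint torques, N m; "tcp_pos": TCP position; "orientation": TCP orientation; "contact_force": force on the tool from outside, world axes, zero at the start; "moment": the same for the moment, N m; "grip_width": finger opening in m.
Only numpy, scipy, OpenCV 4.12 (cv2) and the standard library are available. Lean on these libraries where they do the work, as an engineer would, in place of code of your own. Each camera call takes 0.05 s, during which the arm holds its last target. There are 200 camera calls.

TASK

The little sample drawer was left pulled out of its bench cabinet with its orange lid up and its stay locked. Shut the lid first, then lift the locked stay by its red tab beside the lid hinge (it only comes off its pin once the drawer has been eased outward a little, to a place you must feel for), push the drawer fully home, and leave the stay lying down with the lid shut. Leave the mug, the can, the amber bottle and the carton where they stand.

Things in the scene. Friction and masses are not known exactly. Their poses are not given: they have to be found in the camera images.
- cabinet: low grey cabinet fixed to the bench, 190 mm (its x) by 260 mm (its y) by 120 mm high. Origin on the bench under the middle of its open face; its +y axis points out of the face, the way the drawer comes out; its +x axis points to the side that carries the brass striker pin and the stay; z up. The carcass lies at y = -260 to 0 mm, x = -95 to 95 mm.
- drawer (a joint): the blue-fronted drawer's slide, m: 0 = fully home (its front board touches the cabinet face), grows as the drawer comes out along the cabinet's +y; starts at about 0.14, end stop at 0.21. Rubs with about 4.5 N and stays where it is left.
- drawer_front (a point): middle of the top edge of the front board's outer face, 100 mm above the bench; moves with the drawer. The board is 257 mm wide (cabinet x = -95 to 162 mm) and 15 mm thick; the drawer body behind it is 164 mm wide, with small amber bottles under the lid.
- lid (a joint): the orange lid's hinge, rad: 0 = shut flat, grows as the lid's outer edge rises; starts at 0.9 to 1.25. Stiff hinge: it stays where it is left and needs about 1 to 2 N at its edge, pushed outward and down from behind (from the cabinet's side). Lid 160 mm wide, 127 mm from hinge to edge, 6 mm thick, no handle.
- lid_hinge (a point): middle of the lid's hinge line, 88 mm above the bench, at cabinet y = drawer joint - 130 mm; the hinge line runs along the cabinet's x. Moves with the drawer.
- lid_edge (a point): middle of the lid's free edge, on its upper face, 127 mm from the hinge line. Shut, the lid's top is 94 mm above the bench and it slides in under the cabinet's top board (underside 106 mm); raised, it bars the drawer.
- stay (a joint): the stay's hinge, rad: 0 = lying level on its stop, grows as its rear (tab) end is lifted, up to 0.5; falls back by its own weight (lifting it takes about 1 N). To clear the pin it must be lifted to about 0.1 or more; 0.15 clears it well.
- stay_pivot (a point): the stay's hinge axis (along the cabinet's x), behind the front board's overhang at cabinet x = 147 mm, 79 mm above the bench, y = drawer joint - 12 mm.
- stay_tab (a point): grip point of the stay's red tab, 140 mm behind (towards the cabinet) and 30 mm above the pivot, 109 mm above the bench when the stay is down. Tab: 12 mm thick along the cabinet's x, 30 mm along y, its top 127 mm and its foot 85 mm above the bench; 46 mm clear of the cabinet's side wall, so it can be gripped from above and kept in hand all the way home.
- stay_mouth (a point): middle of the mouth of the pocket under the stay's rear end (bar 8 mm thick, 200 mm long), at pin height, 178 mm behind the pivot. The pocket traps the pin between walls 122 and 192 mm behind the pivot. Lips passing 1.5 mm under the pin, 6 mm thick, close it from 122 to 170 and from 185.5 to 192 mm: the stay lifts only with the pin's centre 174 to 181 mm behind the pivot.
- pin_slot (a point): middle of the slot for the brass pin (8 mm thick, 67 mm above the bench, sticks out of the cabinet's +x wall under the stay). The pin is clamped up to 20 mm either way along y; where is not reported; it does not yield. It starts over the long lip. Drawn outward, the drawer is stopped by it; 7 to 14 mm back in from there the stay lifts. Once the pocket has passed over it, inward, the stay may be lowered.
- mug: steel mug, 84 mm across, 100 mm high, handle at its +y; origin under its centre. Leave alone.
- can: plain aluminium can, 66 mm across, 105 mm high; origin under its centre. Leave alone.
- amber: amber glass bottle with a white cap, 60 mm across, 120 mm high; origin under its centre. Leave alone.
- carton: white carton 80 x 70 x 140 mm high; origin under its centre. Leave alone.

How it is judged:
On the way, in this order (a step that is already met when the one before it is completed fails the run):
1. the lid is shut while the drawer is still out (value of joint lid below 0.05 rad and value of joint drawer above 0.1 m), for 0.1 s.
2. the stay is lifted clear of its pin with the drawer still out (value of joint stay above 0.085 rad and value of joint drawer above 0.1 m), for 0.1 s.
3. the drawer is pushed fully home (value of joint drawer below 0.006 m), for 0.1 s.
At the end, for the whole second after the job is handed in: The drawer is within 6 mm of fully home, the lid within 0.05 rad of shut, the stay down within 0.04 rad, and each bystander within 30 mm of its start (value of joint drawer below 0.006 m and value of joint lid below 0.05 rad and value of joint stay below 0.04 rad and distance of each of mug, can, amber, carton from where it was at the start of the episode below 0.03 m); the robot touches nothing.
It fails at once if a bystander is tipped or knocked away (distance of any of mug, can, amber, carton from where it was at the start of the episode above 0.03 m or angle between any of mug, can, amber, carton's own z axis and vertical above 0.4 rad).
It also fails if it takes over 51 s, if anything falls off the work surface, if the arm or the gripper's body presses on something with over 40 N, if the wrist force passes 120 N, or if a joint passes its speed limit or range.

## Working session

There is one attempt and no reset: what is moved stays moved. The work goes in short steps, Python scripts to look and compute and a tool call to move; the robot and the scene stay as the last step left them, time stands still between calls to the robot, and variables do not carry over. Pictures are saved under pics/ and viewed, on a budget of 10 in all, crops included, one or two more only if the job needs it, and the job is handed in when it is done.

Besides the shell and the picture viewer there is one more tool, called after "Request:" as a command line: name --argument value ..., lists and objects as JSON in quotes. apply_moves: Moves the arm, as the interface text tells. Its arguments: {"type":"object","properties":{"plan":{"type":"array","items":{"type":"array","items":{"type":"array","items":{"type":"number","minimum":-1,"maximum":1}}}},"force":{"type":"number"}},"required":["plan"]}

```bash
mkdir -p pics; ls; cat > h.py <<'E'
import numpy as np,cv2
from scipy.spatial.transform import Rotation as R
from bench import r
def snap(n,f):
    d=r.grab_frame(n); cv2.imwrite('pics/'+f+'.png',d['pixels']); np.save('pics/'+f+'.npy',d,allow_pickle=True); return d
def load(f): return np.load('pics/'+f+'.npy',allow_pickle=True).item()
def ray(d,u,v,fish=False):
    x=(u-d['cx'])/d['fx'];y=(v-d['cy'])/d['fy']
    if fish:
        t=np.hypot(x,y); s=np.sin(t)/t if t>1e-9 else 1; k=np.array([x*s,-y*s,-np.cos(t)])
    else: k=np.array([x,-y,-1.])
    P=np.array(d['pose']); return P[:3,3],P[:3,:3]@k
def onz(d,u,v,z,fish=False):
    o,k=ray(d,u,v,fish); return o+k*(z-o[2])/k[2]
def cross(a,b):
    (o,k),(p,l)=a,b; s=np.linalg.lstsq(np.stack([k,-l],1),p-o,rcond=None)[0]
    A,B=o+k*s[0],p+l*s[1]; return (A+B)/2,np.linalg.norm(A-B)
E
python3 - <<'E'
from h import *
for n in('top','side'):
    d=snap(n,n+'0'); print(n,d['fx'],d['cx'],d['cy'],np.round(d['pose'],3).tolist())
o=r.get_obs(); print(o)
E
```

```text
pics
top 463.4400975924963 321.7700811490643 238.63654476578583 [[-0.015, 0.996, -0.086, 0.433], [-1.0, -0.016, -0.011, 0.022], [-0.012, 0.086, 0.996, 1.136], [0.0, 0.0, 0.0, 1.0]]
side 437.00439443049873 331.34866075854717 237.19985412505244 [[0.998, 0.046, -0.038, 0.488], [-0.06, 0.71, -0.701, -0.663], [-0.005, 0.702, 0.712, 0.777], [0.0, 0.0, 0.0, 1.0]]
{'clock': 0.1, 'joints': array([ 1.0999059 ,  0.4777356 ,  0.02235114,  1.55633984, -0.01149176,
        1.10932671, -0.08308896]), 'qvel': array([ 0.00065496, -0.00192515,  0.00230276, -0.00178328,  0.00046208,
       -0.0003904 , -0.00018941]), 'tau': array([ 4.12908397e-03, -5.97758532e+01,  1.61388986e+00, -2.81951845e+01,
        1.29369978e-02,  5.06799814e-03,  8.27879376e-06]), 'tcp_pos': array([ 0.23933834, -0.63056845,  0.23041632]), 'orientation': array([-3.08844313e+00, -5.66499032e-01,  6.81889523e-04]), 'contact_force': array([-0.29498457,  1.12775966,  0.63353708]), 'moment': array([ 0.01637016,  0.00723638, -0.05055031]), 'grip_width': 0.0854545590138407}
```

View pics/top0.png

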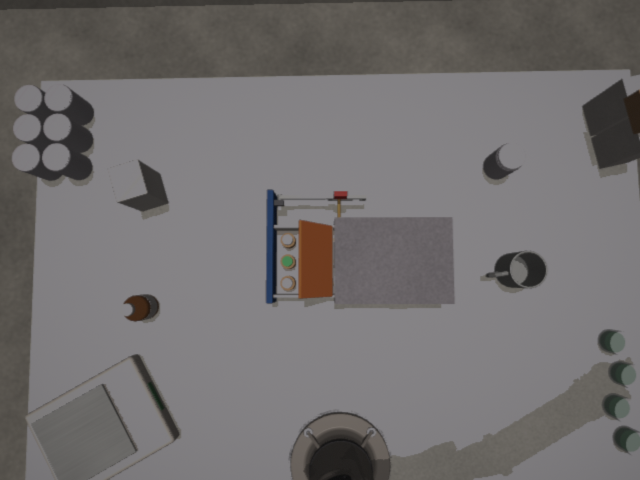

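View pics/side0.png

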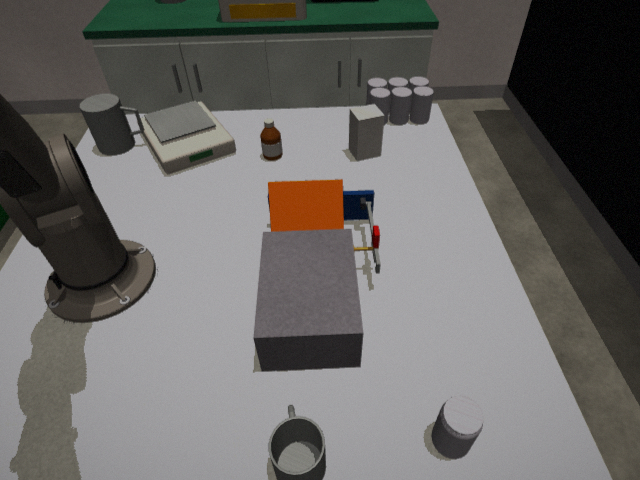

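Top view: cabinet at cols 333–454, rows 217–306; drawer comes out to the left (world +y) with the blue board at col ~270. The red tab is at (340,195), the orange lid at (315,260) and the pin at about (338,210). The mug, can, bottle and carton are well away from these. Next I measure them.

```bash
python3 - <<'E'
from h import *
t=load('top0'); s=load('side0')
def mask(d,c):
    p=d['pixels'].astype(int);b,g,q=p[...,0],p[...,1],p[...,2]
    m={'red':(q>110)&(g<70)&(b<80)&(q-g>80)&(abs(g-b)<35),'or':(q>110)&(g>35)&(b<50)&(q-b>80)&(g-b>15),'blue':(b>70)&(b-q>40)&(q<60)}[c].astype(np.uint8)
    n,l,st,ce=cv2.connectedComponentsWithStats(m); i=1+np.argmax(st[1:,4]); return l==i,ce[i],st[i]
for c in('red','or','blue'):
    for n,d in(('t',t),('s',s)):
        m,ce,st=mask(d,c); box=cv2.minAreaRect(np.argwhere(m)[:,::-1].astype(np.float32)); 
        cn=cv2.approxPolyDP(max(cv2.findContours(m.astype(np.uint8),0,2)[0],key=cv2.contourArea),3,True)[:,0].tolist()
        print(c,n,ce.round(1),st,cn)
m,ce,_=mask(t,'red'); print('tab',onz(t,*ce,.127).round(4))
m,ce,_=mask(t,'blue'); P=np.array([onz(t,u,v,.1)[:2] for v,u in np.argwhere(m)])
b=cv2.minAreaRect((P*1000).astype(np.float32));print('board',b,cv2.boxPoints(b).round(0).tolist())
# cabinet top: uniform-darker gray
g=cv2.cvtColor(t['pixels'],6); sub=((g>60)&(g<135)).astype(np.uint8); sub[:, :325]=0;sub[:,470:]=0;sub[:205]=0;sub[320:]=0
sub=cv2.morphologyEx(sub,cv2.MORPH_OPEN,np.ones((7,7)))
c=max(cv2.findContours(sub,0,2)[0],key=cv2.contourArea)
Q=np.array([onz(t,u,v,.12)[:2]*1000 for u,v in c[:,0]],np.float32); b=cv2.minAreaRect(Q);print('cab',b,cv2.boxPoints(b).round(0).tolist(), g[260,390],g[330,390])
E
```

```text
Traceback (most recent call last):
ValueError: attempt to get argmax of an empty sequence
```

```bash
cat >> h.py <<'E'
def mask(d,c):
    h=cv2.cvtColor(d['pixels'],cv2.COLOR_BGR2HSV).astype(int);H,S,V=h[...,0],h[...,1],h[...,2]
    m=((S>140)&(V>60)&{'red':(H<4)|(H>170),'or':(H>=6)&(H<14),'blue':(H>100)&(H<130)}[c]).astype(np.uint8)
    m[:150]=0; n,l,st,ce=cv2.connectedComponentsWithStats(m); i=1+np.argmax(st[1:,4]); return l==i,ce[i],st[i]
E
python3 - <<'E'
from h import *
t=load('top0'); s=load('side0')
for p in((340,195),(315,260),(270,250)): print(t['pixels'][p[1],p[0]])
for c in('red','or','blue'):
    for n,d in(('t',t),('s',s)):
        m,ce,st=mask(d,c)
        cn=cv2.approxPolyDP(max(cv2.findContours(m.astype(np.uint8),0,2)[0],key=cv2.contourArea),3,True)[:,0].tolist()
        print(c,n,ce.round(1),st,cn)
m,ce,_=mask(t,'red'); print('tab',onz(t,*ce,.127).round(4))
m,ce,_=mask(t,'blue'); P=np.array([onz(t,u,v,.1)[:2] for v,u in np.argwhere(m)])
b=cv2.minAreaRect((P*1000).astype(np.float32));print('board',b,cv2.boxPoints(b).round(0).tolist())
g=cv2.cvtColor(t['pixels'],6); sub=((g>60)&(g<125)).astype(np.uint8); sub[:, :325]=0;sub[:,470:]=0;sub[:205]=0;sub[320:]=0
sub=cv2.morphologyEx(sub,cv2.MORPH_OPEN,np.ones((7,7)))
c=max(cv2.findContours(sub,0,2)[0],key=cv2.contourArea)
Q=np.array([onz(t,u,v,.12)[:2]*1000 for u,v in c[:,0]],np.float32); b=cv2.minAreaRect(Q);print('cab',b,cv2.boxPoints(b).round(0).tolist(), g[260,390],g[330,390])
E
```

```text
[ 47  49 124]
[ 31  59 110]
[96 60 37]
red t [340.4 194. ] [335 192  12   5  59] [[335, 192], [335, 196], [346, 195]]
red s [375.9 235.6] [373 226   7  22 112] [[373, 226], [377, 247], [379, 232]]
or t [315.  260.3] [ 299  221   33   77 2388] [[300, 221], [299, 297], [331, 295], [331, 227]]
or s [305.9 205.3] [ 268  180   76   52 3620] [[342, 180], [268, 183], [271, 231], [342, 228]]
blue t [269.9 247.4] [267 191   6 112 573] [[272, 191], [268, 191], [269, 302]]
blue s [357.  192.4] [343 191  31   4 110] [[343, 192], [373, 193]]
tab [ 0.6184 -0.01    0.127 ]
board ((508.10736083984375, 150.3773193359375), (11.164229393005371, 249.72772216796875), 89.65467071533203) [[383.0, 146.0], [633.0, 144.0], [633.0, 155.0], [383.0, 157.0]]
cab ((466.87890625, -114.28950500488281), (281.3276672363281, 199.2168731689453), 89.09040069580078) [[365.0, -253.0], [564.0, -257.0], [569.0, 25.0], [370.0, 28.0]] 102 132
```

```bash
cat >> h.py <<'E'
def go(*targets,yaw=0.0):
    "targets world xyz, tool down with tool y at angle yaw deg in world -> scaled row values"
    o=r.get_obs(); R0=R.from_rotvec(o['orientation']); c,s=np.cos(np.radians(yaw)),np.sin(np.radians(yaw))
    Rt=R.from_matrix(np.array([[-s,c,0],[c,s,0],[0,0,-1]]).T.T@np.eye(3)) 
    w=(R0.inv()*Rt).as_rotvec(degrees=True)
    print('t',o['clock'],'tcp',o['tcp_pos'].round(4),'turn deg',w.round(1),'turn',(w/180).round(4),'F',o['contact_force'].round(1),'w',round(o['grip_width'],4))
    for p in targets: print(p,'->',(R0.inv().apply(np.array(p)-o['tcp_pos'])/.4).round(4))
E
python3 - <<'E'
from h import *
t=load('top0');s=load('side0')
# lid edge: top mid-edge pixel (299.5,259), hinge at world y~.015,z .088
o,k=ray(t,299.5,259)
for a in np.arange(.8,1.4,.05):
    z=.088+.127*np.sin(a); p=o+k*(z-o[2])/k[2]; print(round(a,2),p.round(3),round(.127*np.cos(a)+.015-p[1],4))
print(cross(ray(t,299.5,221),ray(s,343,180)),cross(ray(t,299.5,297.5),ray(s,268,182)))
for n,u,v,z in(('mug',519,270,.1),('can',510,157,.105),('carton',128,182,.14),('amber',130,309,.12)): print(n,onz(t,u,v,z).round(3))
c,si=1,0
go((.478,-.02,.26),yaw=0)
E
```

```text
0.8 [0.474 0.079 0.179] 0.0248
0.85 [0.474 0.078 0.183] 0.0204
0.9 [0.474 0.078 0.187] 0.0158
0.95 [0.474 0.078 0.191] 0.0109
1.0 [0.474 0.078 0.195] 0.0059
1.05 [0.473 0.078 0.198] 0.0006
1.1 [0.473 0.077 0.201] -0.0048
1.15 [0.473 0.077 0.204] -0.0103
1.2 [0.473 0.077 0.206] -0.016
1.25 [0.473 0.077 0.209] -0.0219
1.3 [0.473 0.077 0.21 ] -0.0279
1.35 [0.473 0.077 0.212] -0.0339
(array([0.55264289, 0.07673101, 0.19782207]), np.float64(0.0032935329791023865)) (array([0.39544921, 0.07824428, 0.19985575]), np.float64(0.0013113035641049123))
mug [ 0.446 -0.404  0.1  ]
can [ 0.7   -0.395  0.105]
carton [0.651 0.455 0.14 ]
amber [0.374 0.454 0.12 ]
t 0.1 tcp [ 0.2393 -0.6306  0.2304] turn deg [ -0.1  -0.1 -69.2] turn [-5.000e-04 -3.000e-04 -3.845e-01] F [-0.3  1.1  0.6] w 0.0855
(0.478, -0.02, 0.26) -> [ 1.0995 -1.2154 -0.0721]
```

Request:
apply_moves --plan '[[[0,0,-0.04,0.05,-0.06,-0.08,1],[0,0,-0.08,0.12,-0.13,-0.09,1],[0,0,-0.12,0.19,-0.2,-0.09,1],[0,0,-0.16,0.26,-0.28,-0.09,1],[0,0,-0.19,0.33,-0.36,-0.09,1],[0,0,-0.19,0.4,-0.44,-0.09,1],[0,0,-0.19,0.47,-0.52,-0.09,1],[0,0,-0.19,0.55,-0.61,-0.09,1]]]'

```text
clock: 0.77
tcp_pos: [0.355, -0.3321, 0.2671]
orientation: [-2.787, -1.45, 0.001]
contact_force: [0.9, 0.4, 0.2]
grip_width: 0.0004
```

```bash
python3 -c "
from h import *
go((.475,-.02,.26),(.475,-.005,.2),yaw=-.5)"
```

```text
t 0.7667 tcp [ 0.355  -0.3321  0.2671] turn deg [ -0.    0.  -34.5] turn [-1.000e-04  0.000e+00 -1.918e-01] F [0.9 0.4 0.2] w 0.0004
(0.475, -0.02, 0.26) -> [ 0.8111 -0.2024  0.0176]
(0.475, -0.005, 0.2) -> [ 0.8418 -0.2238  0.1676]
```

Request:
apply_moves --plan '[[[0,0,-0.04,0.1,-0.02,0,1],[0,0,-0.08,0.2,-0.05,0,1],[0,0,-0.12,0.3,-0.08,0,1],[0,0,-0.16,0.4,-0.1,0,1],[0,0,-0.192,0.5,-0.12,0,1],[0,0,-0.192,0.6,-0.15,0,1],[0,0,-0.192,0.7,-0.18,0,1],[0,0,-0.192,0.8,-0.2,0.01,1],[0,0,-0.192,0.81,-0.2,0.08,1],[0,0,-0.192,0.81,-0.2,0.16,1],[0,0,-0.192,0.81,-0.2,0.16,1],[0,0,-0.192,0.81,-0.2,0.16,1]]]'

```text
clock: 1.77
tcp_pos: [0.474, -0.0231, 0.2022]
orientation: [-2.228, -2.211, 0.005]
contact_force: [0.1, 0.2, 0.9]
grip_width: 0.0003
```

```bash
python3 -c "
from h import *
go((.475,.02,.19),(.475,.04,.19),(.475,.105,.09),yaw=-.5)"
```

```text
t 1.7667 tcp [ 0.474  -0.0231  0.2022] turn deg [-0.3 -0.   0.1] turn [-0.0014 -0.0001  0.0003] F [0.1 0.2 0.9] w 0.0003
(0.475, 0.02, 0.19) -> [0.1076 0.0018 0.0306]
(0.475, 0.04, 0.19) -> [0.1576 0.0014 0.0307]
(0.475, 0.105, 0.09) -> [0.3201 0.0012 0.2807]
```

Request:
apply_moves --plan '[[[0,0,0,0.08,0,0.04,1],[0,0,0,0.15,0,0.045,1],[0,0,0,0.2,0,0.055,1],[0,0,0,0.25,0,0.09,1],[0,0,0,0.293,0,0.14,1],[0,0,0,0.308,0,0.17,1],[0,0,0,0.318,0,0.2,1],[0,0,0,0.323,0,0.23,1],[0,0,0,0.325,0,0.25,1],[0,0,0,0.325,0,0.265,1],[0,0,0,0.325,0,0.273,1],[0,0,0,0.325,0,0.273,1]]]'

```text
clock: 2.77
tcp_pos: [0.4767, 0.1063, 0.0942]
orientation: [2.231, 2.211, -0.001]
contact_force: [-0.5, 0.6, 0.1]
grip_width: 0.0003
```

```bash
python3 -c "
from h import *
go((.475,.105,.09),yaw=-.5)"
```

```text
t 2.7667 tcp [0.4767 0.1063 0.0942] turn deg [-0.   0.1 -0. ] turn [-0.0001  0.0003 -0.0001] F [-0.5  0.6  0.1] w 0.0003
(0.475, 0.105, 0.09) -> [-0.0032 -0.0041  0.0105]
```

Request:
apply_moves --plan '[[[0,0,0,0,0,0.007,1],[0,0,0,0,0,0.01,1],[0,0,0,0,0,0.012,1],[0,0,0,0,0,0.012,1]]]'

```text
clock: 3.1
tcp_pos: [0.4772, 0.1071, 0.0934]
orientation: [2.229, 2.209, -0.001]
contact_force: [-15.3, -4.3, 48.1]
grip_width: 0.0002
```

```bash
python3 -c "
from h import *
snap('side','side1');snap('wrist','w1')
go((.475,.105,.2),(.618,-.01,.2),yaw=-.5)"
```

```text
t 3.2 tcp [0.4772 0.1071 0.0934] turn deg [ 0.1  0.1 -0. ] turn [ 0.0007  0.0008 -0.    ] F [-14.9  -4.   48. ] w 0.0
(0.475, 0.105, 0.2) -> [-0.006  -0.0048 -0.2666]
(0.618, -0.01, 0.2) -> [-0.2904  0.3552 -0.2651]
```

View pics/side1.png

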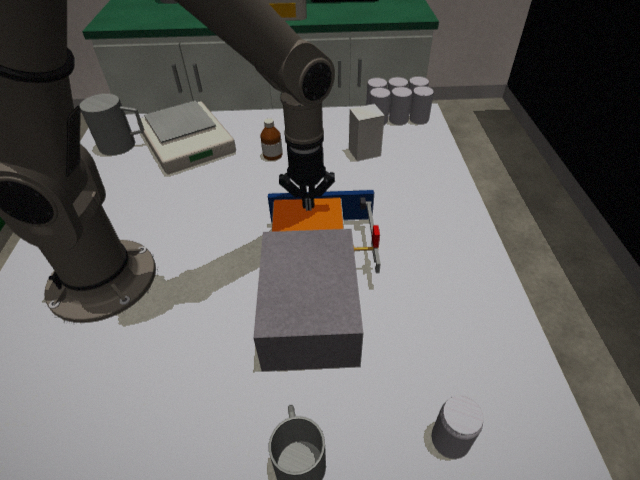

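Side view: the lid (orange, around (310,215)) lies flat under the fingers. The reading was 48 N and the TCP was at z = 93.4 mm, against a lid top of 94 mm, so it is shut. Now I go above the tab.

Request:
apply_moves --plan '[[[0,0,0,0,0,-0.05,1],[0,0,0,0,0,-0.15,1],[0,0,0,-0.03,0.04,-0.25,0.1],[0,0,0,-0.1,0.12,-0.265,0.1],[0,0,0,-0.16,0.2,-0.265,0.1],[0,0,0,-0.22,0.28,-0.265,0.1],[0,0,0,-0.29,0.355,-0.265,0.1],[0,0,0,-0.29,0.355,-0.265,0.1],[0,0,0,-0.29,0.355,-0.265,0.1]]]'

```text
clock: 3.95
tcp_pos: [0.6186, -0.0134, 0.1947]
orientation: [2.237, 2.206, -0.001]
contact_force: [-0.2, 0.9, -0.1]
grip_width: 0.0382
```

```bash
python3 - <<'E'
from h import *
w=snap('wrist','w2');s=snap('side','side2')
for n,d in(('w',w),('s',s)):
    try:
        m,ce,st=mask(d,'red');print(n,ce,st)
        if n=='w': print(onz(d,*ce,.127,True).round(4))
    except Exception as e: print(e)
print(cross(ray(w,*mask(w,'red')[1],True),ray(s,*mask(s,'red')[1])))
go((.618,-.01,.2),yaw=-.5)
E
```

```text
w [318.9293722  242.59529148] [310 211  19  57 892]
[ 0.6203 -0.0055  0.127 ]
s [375.65420561 235.8411215 ] [373 226   6  22 107]
(array([ 0.61950927, -0.01037119,  0.1119615 ]), np.float64(0.0015202497639398905))
t 4.05 tcp [ 0.6169 -0.0096  0.1951] turn deg [-0.1 -0.   0. ] turn [-0.0003 -0.0002  0.0002] F [-1.2  0.6  0.1] w 0.0382
(0.618, -0.01, 0.2) -> [-0.0009  0.0028 -0.0123]
```

View pics/w2.png

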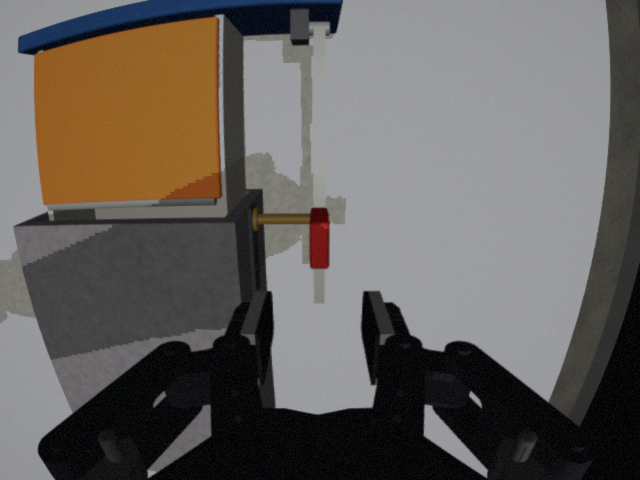

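Wrist view: red tab at (319,240), brass pin running to it at (285,218), lid shut and flat at the left. The tab centre is about (0.6195, −0.010) and the two views agree within 2 mm. I go down and grip it.

Request:
apply_moves --plan '[[[0,0,0,0,0.006,0.06,0.1],[0,0,0,0,0.006,0.13,0.1],[0,0,0,0,0.006,0.2,0.1],[0,0,0,0,0.006,0.24,0.1],[0,0,0,0,0.006,0.25,0.1],[0,0,0,0,0.006,0.25,1],[0,0,0,0,0.006,0.25,1],[0,0,0,0,0.006,0.25,1],[0,0,0,0,0.006,0.25,1],[0,0,0,0,0.006,0.25,1]]]' --force 40

```text
clock: 4.88
tcp_pos: [0.6201, -0.0091, 0.0967]
orientation: [2.23, 2.213, 0.002]
contact_force: [-4.6, 2.5, 5.4]
grip_width: 0.0117
```

```bash
python3 -c "
from h import *
go((.6195,0,.095),yaw=-.5)"
```

```text
t 4.8833 tcp [ 0.6201 -0.0091  0.0967] turn deg [ 0.  -0.   0.1] turn [ 0.0003 -0.0002  0.0003] F [-4.6  2.5  5.4] w 0.0117
(0.6195, 0, 0.095) -> [ 0.0228 -0.0017  0.0042]
```

```bash
python3 - <<'E'
from h import *
w=load('w2');
h=cv2.cvtColor(w['pixels'],cv2.COLOR_BGR2HSV); m=((h[...,0]>14)&(h[...,0]<30)&(h[...,1]>110)&(h[...,2]>60)).astype(np.uint8)
m[:,:258]=0;m[:,312:]=0;m[:180]=0;m[260:]=0
ys,xs=np.nonzero(m);print(len(xs),xs.min(),xs.max(),ys.min(),ys.max())
for a in(272,285,300):
    v=ys[xs==a];print(a,v.min(),v.max(),onz(w,a,v.mean(),.067,True).round(4))
mm=mask(w,'red')[0];yy=np.nonzero(mm)[0];print('tab ends',[onz(w,319,v,.127,True).round(4) for v in(yy.min(),yy.max()+1)])
E
```

```text
497 258 309 214 223
272 215 223 [ 0.5851 -0.0061  0.067 ]
285 214 223 [ 0.5949 -0.0059  0.067 ]
300 214 223 [ 0.6062 -0.0061  0.067 ]
tab ends [array([0.6205, 0.0138, 0.127 ]), array([ 0.6201, -0.0219,  0.127 ])]
```

Request:
apply_moves --plan '[[[0,0,0,0.01,0,0,1],[0,0,0,0.03,0,0,1],[0,0,0,0.05,0,0,1],[0,0,0,0.07,0,0,1],[0,0,0,0.09,0,0,1],[0,0,0,0.105,0,0,1],[0,0,0,0.11,0,0,1],[0,0,0,0.11,0,0,1]]]'

```text
clock: 5.55
tcp_pos: [0.6206, 0.0334, 0.0967]
orientation: [2.23, 2.211, -0.001]
contact_force: [-4.6, -0.2, 6.3]
grip_width: 0.011
```

Request:
apply_moves --plan '[[[0,0,0,0.005,0,0,1],[0,0,0,0.01,0,0,1],[0,0,0,0.01,0,0,1]]]'

```text
clock: 5.8
tcp_pos: [0.6207, 0.0364, 0.0967]
orientation: [2.23, 2.21, -0.002]
contact_force: [-5.3, -3.1, 7.5]
grip_width: 0.0112
```

Request:
apply_moves --plan '[[[0,0,0,0.005,0,0,1],[0,0,0,0.005,0,0,1]]]'

```text
clock: 5.97
tcp_pos: [0.6207, 0.0382, 0.0967]
orientation: [2.23, 2.209, -0.002]
contact_force: [-5.7, -3.5, 8.4]
grip_width: 0.0112
```

Request:
apply_moves --plan '[[[0,0,0,0.005,0,0,1],[0,0,0,0.005,0,0,1]]]'

```text
clock: 6.13
tcp_pos: [0.6207, 0.0402, 0.0967]
orientation: [2.23, 2.209, -0.002]
contact_force: [-4.7, -3.3, 6.7]
grip_width: 0.0115
```

Request:
apply_moves --plan '[[[0,0,0,0.005,0,0,1],[0,0,0,0.005,0,0,1]]]'

```text
clock: 6.3
tcp_pos: [0.6208, 0.0409, 0.0967]
orientation: [2.231, 2.208, -0.004]
contact_force: [-4.8, -6.0, 8.9]
grip_width: 0.0114
```

Request:
apply_moves --plan '[[[0,0,0,0.004,0,0,1],[0,0,0,0.004,0,0,1]]]'

```text
clock: 6.47
tcp_pos: [0.6207, 0.041, 0.0966]
orientation: [2.231, 2.206, -0.006]
contact_force: [-5.6, -9.2, 9.7]
grip_width: 0.0112
```

The stop is felt at y ≈ 0.041, about 50 mm of travel against 51 mm predicted. Next, back in by about 10.5 mm.

Request:
apply_moves --plan '[[[0,0,0,-0.012,0,0,1],[0,0,0,-0.024,0,0,1],[0,0,0,-0.034,0,0,1],[0,0,0,-0.034,0,0,1],[0,0,0,-0.034,0,0,1]]]'

```text
clock: 6.88
tcp_pos: [0.6206, 0.0325, 0.0966]
orientation: [2.23, 2.212, 0.002]
contact_force: [-4.7, 1.4, 6.3]
grip_width: 0.0114
```

Request:
apply_moves --plan '[[[0,0,0,-0.005,0,0,1],[0,0,0,-0.005,0,0,1],[0,0,0,-0.005,0,0,1]]]'

```text
clock: 7.13
tcp_pos: [0.6206, 0.0313, 0.0966]
orientation: [-2.23, -2.213, -0.003]
contact_force: [-4.3, 3.5, 5.3]
grip_width: 0.0114
```

Request:
apply_moves --plan '[[[0,-0.006,0,0.001,0,-0.007,1],[0,-0.012,0,0.002,0,-0.014,1],[0,-0.018,0,0.0035,0,-0.02,1],[0,-0.018,0,0.0035,0,-0.02,1]]]'

```text
clock: 7.47
tcp_pos: [0.6206, 0.032, 0.1043]
orientation: [2.199, 2.184, -0.064]
contact_force: [-3.0, 1.5, 1.4]
grip_width: 0.0115
```

Request:
apply_moves --plan '[[[0,-0.012,0,0.002,0,-0.013,1],[0,-0.024,0,0.004,0,-0.026,1],[0,-0.036,0,0.007,0,-0.039,1],[0,-0.036,0,0.007,0,-0.039,1],[0,-0.036,0,0.007,0,-0.039,1]]]'

```text
clock: 7.88
tcp_pos: [0.6206, 0.0355, 0.1187]
orientation: [2.141, 2.126, -0.18]
contact_force: [-2.0, 0.9, -0.5]
grip_width: 0.0114
```

```bash
python3 -c "
from h import *
d=snap('side','side3'); cv2.imwrite('pics/side3c.png',cv2.resize(d['pixels'][150:300,220:420],(800,600)))
o=r.get_obs(); R0=R.from_rotvec(o['orientation']);print(o['tcp_pos'],R0.as_matrix().round(3))
print((R0.inv().apply([0,-.07,0])/.4).round(4))"
```

```text
[0.62054418 0.0354656  0.11840245] [[ 0.008  1.    -0.001]
 [ 0.986 -0.008 -0.167]
 [-0.167  0.    -0.986]]
[-0.1725  0.0014  0.0292]
```

View pics/side3c.png

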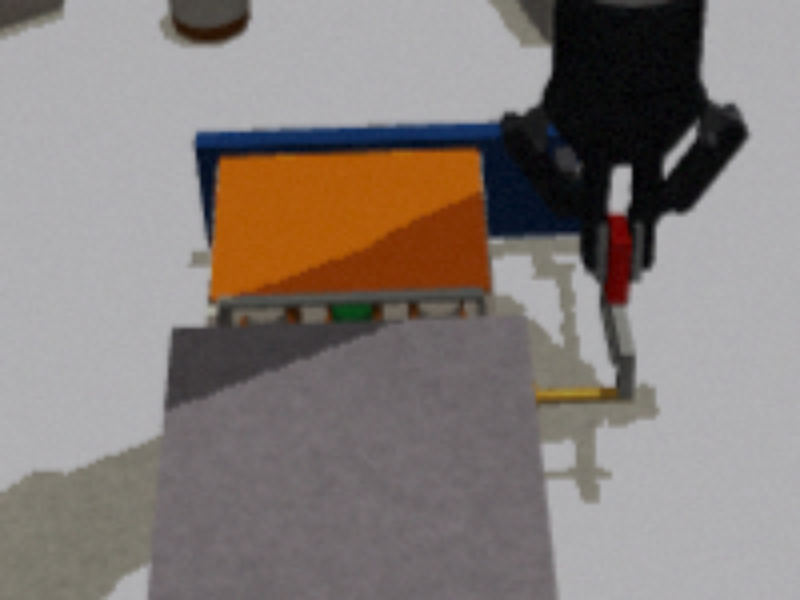

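Side crop: the stay's rear end is raised off the pin (red tab around (620,260), pin at (580,395)), and the lid is flat. I push in with the tab held up.

Request:
apply_moves --plan '[[[0,0,0,-0.02,0,0.0034,1],[0,0,0,-0.055,0,0.0093,1],[0,0,0,-0.09,0,0.0153,1],[0,0,0,-0.125,0,0.0212,1],[0,0,0,-0.16,0,0.027,1],[0,0,0,-0.195,0,0.033,1],[0,0,0,-0.23,0,0.039,1],[0,0,0,-0.265,0,0.045,1],[0,0,0,-0.3,0,0.051,1],[0,0,0,-0.335,0,0.057,1],[0,0,0,-0.36,0,0.061,1],[0,0,0,-0.36,0,0.061,1]]]'

```text
clock: 8.93
tcp_pos: [0.6185, -0.1144, 0.1185]
orientation: [2.145, 2.121, -0.184]
contact_force: [-3.8, -4.8, 2.0]
grip_width: 0.0115
```

```bash
python3 -c "
from h import *
s=snap('side','side4');cv2.imwrite('pics/side4c.png',cv2.resize(s['pixels'][150:300,220:420],(800,600)))
go((.6195,-.147,.1187),yaw=-.5)"
```

```text
t 8.9833 tcp [ 0.6186 -0.1143  0.1188] turn deg [-0.1  9.8 -0.1] turn [-0.0004  0.0547 -0.0007] F [-3.3 -4.4  3. ] w 0.0113
(0.6195, -0.147, 0.1187) -> [-0.0806  0.0032  0.0143]
```

View pics/side4c.png

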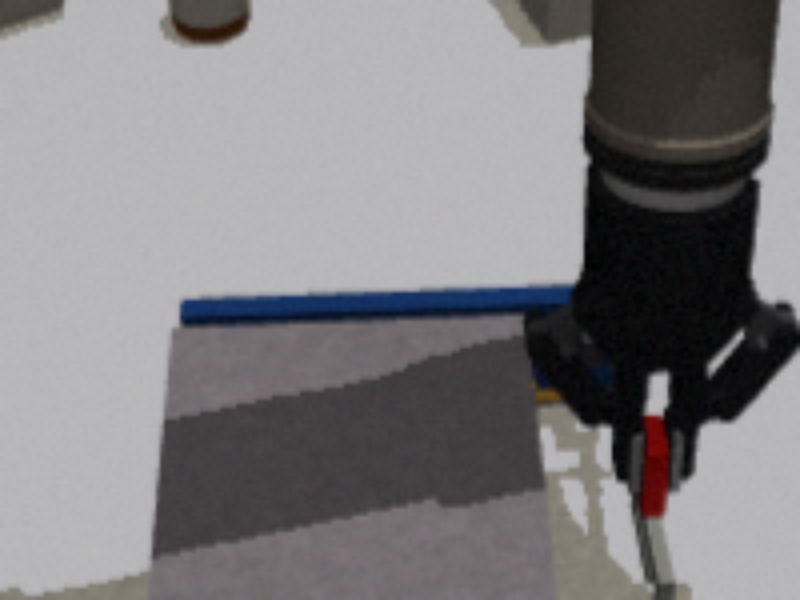

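Side crop: the blue board is about 30 mm off the cabinet face and the tab is still in hand and raised.

Request:
apply_moves --plan '[[[0,0,0,-0.025,0,0.004,1],[0,0,0,-0.05,0,0.0085,1],[0,0,0,-0.062,0,0.0105,1],[0,0,0,-0.062,0,0.0105,1]]]'

```text
clock: 9.32
tcp_pos: [0.6183, -0.1366, 0.1185]
orientation: [2.143, 2.125, -0.184]
contact_force: [-4.3, -0.8, 0.3]
grip_width: 0.0113
```

Request:
apply_moves --plan '[[[0,0,0,-0.006,0,0.001,1],[0,0,0,-0.012,0,0.002,1],[0,0,0,-0.012,0,0.002,1]]]'

```text
clock: 9.57
tcp_pos: [0.6183, -0.1398, 0.1185]
orientation: [2.142, 2.127, -0.183]
contact_force: [-3.9, 2.9, -1.1]
grip_width: 0.0117
```

Request:
apply_moves --plan '[[[0,0,0,-0.006,0,0.001,1],[0,0,0,-0.01,0,0.002,1],[0,0,0,-0.01,0,0.002,1]]]'

```text
clock: 9.82
tcp_pos: [0.6182, -0.1436, 0.1184]
orientation: [2.142, 2.127, -0.183]
contact_force: [-4.7, 3.5, -1.5]
grip_width: 0.0114
```

Request:
apply_moves --plan '[[[0,0,0,-0.006,0,0.001,1],[0,0,0,-0.01,0,0.002,1],[0,0,0,-0.01,0,0.002,1]]]'

```text
clock: 10.07
tcp_pos: [0.6182, -0.1443, 0.1177]
orientation: [2.142, 2.132, -0.178]
contact_force: [-4.4, 10.5, -4.2]
grip_width: 0.0112
```

Request:
apply_moves --plan '[[[0,0,0,-0.006,0,0.001,1],[0,0,0,-0.006,0,0.001,1]]]'

```text
clock: 10.23
tcp_pos: [0.6182, -0.1444, 0.1173]
orientation: [2.142, 2.135, -0.176]
contact_force: [-5.1, 14.0, -4.7]
grip_width: 0.0113
```

```bash
python3 -c "
from h import *
s=snap('side','side5');t=snap('top','top5')
print(r.get_obs()['contact_force'],r.get_obs()['tcp_pos'])
a=cv2.resize(s['pixels'][180:270,240:400],(800,450));cv2.imwrite('pics/side5c.png',a)"
```

```text
[-3.82057728 14.07929676 -5.3788351 ] [ 0.61821615 -0.14445224  0.11730165]
```

View pics/side5c.png

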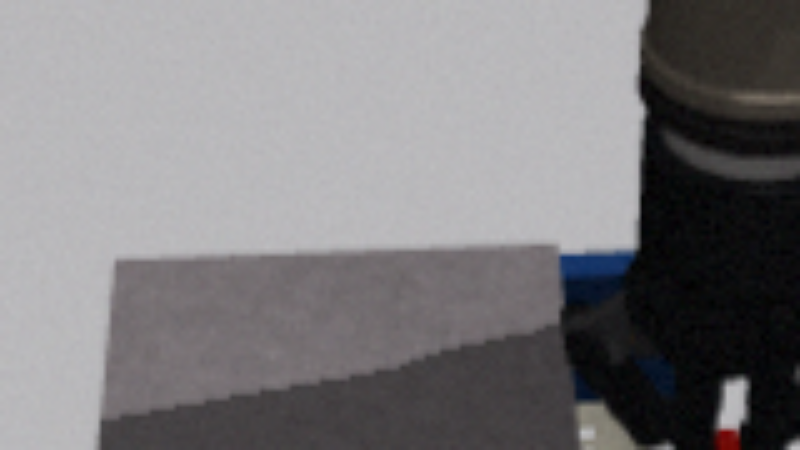

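Side crop: the blue board is flush behind the cabinet top's edge. The reaction rose to 14 N with no more motion after 180 mm of travel, so the drawer is home. Now I lower the stay.

Request:
apply_moves --plan '[[[0,0.01,0,0.001,0,0.01,1],[0,0.02,0,0.0015,0,0.02,1],[0,0.03,0,0.002,0,0.03,1],[0,0.03,0,0.002,0,0.03,1]]]'

```text
clock: 10.67
tcp_pos: [0.6181, -0.1472, 0.1047]
orientation: [2.194, 2.183, -0.075]
contact_force: [-3.3, 12.8, -5.9]
grip_width: 0.0117
```

Request:
apply_moves --plan '[[[0,0.012,0,0.001,0,0.012,1],[0,0.024,0,0.001,0,0.022,1],[0,0.024,0,0.001,0,0.022,1],[0,0.024,0,0.001,0,0.022,1]]]'

```text
clock: 11.0
tcp_pos: [0.6181, -0.1483, 0.0969]
orientation: [-2.222, -2.213, -0.003]
contact_force: [-2.9, 10.5, -5.3]
grip_width: 0.0112
```

```bash
python3 -c "
from h import *
go((.6182,-.1492,.0967),yaw=-.5)"
```

```text
t 11.0 tcp [ 0.6181 -0.1483  0.0969] turn deg [-0.1 -0.3  0.2] turn [-0.0008 -0.0018  0.0014] F [-2.9 10.5 -5.3] w 0.0112
(0.6182, -0.1492, 0.0967) -> [-0.0023  0.0003  0.0005]
```

Request:
apply_moves --plan '[[[0,0,0,0,0,0,0.4],[0,0,0,0,0,0,0.1],[0,0,0,0,0,0,0.1],[0,0,0,0,0,0,0.1],[0,0,0,0,0,-0.03,0.1],[0,0,0,0,0,-0.1,0.1],[0,0,0,0,0,-0.2,0.1],[0,0,0,0,0,-0.3,0.1],[0,0,0,-0.05,0,-0.4,0.1],[0,0,0,-0.15,0,-0.45,0.1],[0,0,0,-0.2,0,-0.45,0.1],[0,0,0,-0.2,0,-0.45,0.1]]]'

```text
clock: 12.0
tcp_pos: [0.6181, -0.2417, 0.2816]
orientation: [2.235, 2.197, -0.002]
contact_force: [0.0, -0.5, -0.2]
grip_width: 0.0386
```

```bash
python3 - <<'E'
from h import *
s=snap('side','side6');t=snap('top','top6')
for n,d in(('t',t),('s',s)):
    m,ce,st=mask(d,'red');print(n,'red',ce,st)
    if n=='t': print('tab',onz(d,*ce,.127).round(4))
m,ce,st=mask(t,'blue'); P=np.array([onz(t,u,v,.1)[:2]*1000 for v,u in np.argwhere(m)],np.float32);print('board',cv2.minAreaRect(P))
print('tab 3d',cross(ray(t,*mask(t,'red')[1]),ray(s,*mask(s,'red')[1])))
cv2.imwrite('pics/side6c.png',s['pixels'])
cv2.imwrite('pics/both6.png',np.vstack([cv2.resize(s['pixels'][150:480,220:540],(400,412)),]))
go((0.6,-.2,.3))
E
```

```text
t red [402.30645161 193.96774194] [396 192  14   5  62]
tab [ 0.616  -0.1461  0.127 ]
s red [384.25657895 286.30921053] [381 275   8  25 152]
board ((505.85626220703125, 12.388294219970703), (9.038888931274414, 249.2967071533203), 89.0478744506836)
tab 3d (array([ 0.61773053, -0.14829342,  0.11348188]), np.float64(0.0013673137777060816))
t 12.1 tcp [ 0.6179 -0.2349  0.2791] turn deg [ 0.1  0.  -0.6] turn [ 0.0003  0.0003 -0.0035] F [ 0.1 -0.   0.7] w 0.0384
(0.6, -0.2, 0.3) -> [ 0.0867 -0.0457 -0.0523]
```

View pics/side6.png

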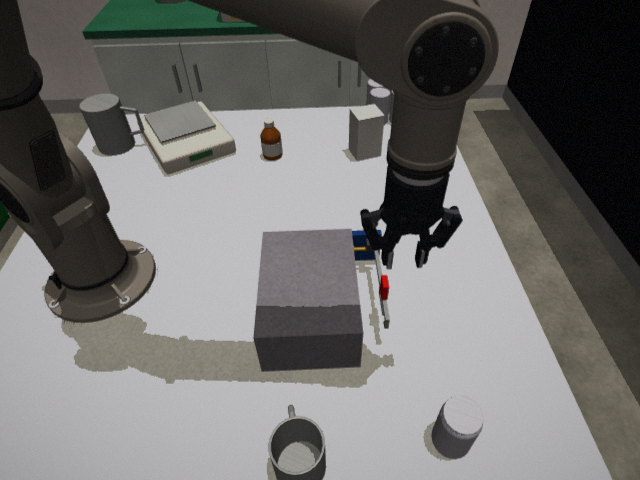

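Side view: the drawer is in, the stay is down with the tab at (384,287), the gripper is clear and the bystanders stand. I check for a gap at the face in the top image.

```bash
python3 - <<'E'
from h import *
t=load('top6'); p=t['pixels'][230:290,324:346].mean(0).round().astype(int)
for i,x in enumerate(p): print(324+i,x,onz(t,324+i,260,.11)[1].round(4))
t0=load('top0')
for n,(u,v) in dict(mug=(519,270),can=(505,160),carton=(138,185),amber=(140,308)).items():
    a,b=[d['pixels'][v-35:v+35,max(u-35,0):u+35] for d in(t0,t)]
    print(n,(cv2.absdiff(a,b).max(2)>40).sum())
E
```

```text
324 [142 139 141] 0.0285
325 [142 139 141] 0.0263
326 [139 136 138] 0.0241
327 [110 105 105] 0.0219
328 [99 74 62] 0.0197
329 [101  64  42] 0.0175
330 [101  63  39] 0.0153
331 [100  62  39] 0.013
332 [100  62  39] 0.0108
333 [97 62 43] 0.0086
334 [86 72 70] 0.0064
335 [ 99  96 100] 0.0042
336 [107 104 109] 0.002
337 [108 104 110] -0.0002
338 [107 104 110] -0.0024
339 [107 104 110] -0.0047
340 [107 104 109] -0.0069
341 [107 104 109] -0.0091
342 [107 104 110] -0.0113
343 [107 104 110] -0.0135
344 [107 104 110] -0.0157
345 [107 105 110] -0.0179
mug 1494
can 3961
carton 0
amber 0
```

```bash
python3 - <<'E'
from h import *
a,b=load('side0')['pixels'],load('side6')['pixels']
for n,(u,v) in dict(mug=(298,445),can=(457,428)).items(): print(n,(cv2.absdiff(a,b)[v-35:v+35,u-40:u+40].max(2)>40).sum())
print(r.hand_in())
E
```

```text
mug 0
can 0
the job is handed in; nothing more can be done
None
```

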